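# Rack the terrain strips and lock the bail

## Robot

A 7-joint arm with a two-finger parallel gripper is mounted at the origin on the work surface. World frame = base frame: x ahead of the robot, y to its left, z up, the work surface at z = 0. Lengths are in m, angles in rad, forces in N, time in s.
With the tool pointing down it reaches from about 0.4 to 0.875 m from the base axis. Payload 4.4 kg.
Tool frame: the origin (TCP) lies midway between the tips of the shut fingers; the grasp point (between the pads) lies env.grip_depth behind it (env.grip_depth is the distance from the TCP to the grasp point, in m); z points along the fingers, y is the line along which they close (so a half turn about z gives the same grasp; the last joint's range is limited). The gripper opens to 85 mm and grips with 20 to 120 N. Pads are 22 mm wide; open, the fingers measure 114 mm over their backs; the gripper's body (76 mm by 85 mm) begins 54 mm behind the grasp point. The pads swing forward as they close: fully open they stand 13 mm farther back than shut.
Start: joints at [-0.066, 0.628, 0.038, 1.517, -0.027, 0.996, -0.02], TCP at [0.65, 0, 0.231] pointing down, gripper open.
Joint ranges: [-3.06, 3.06], [-0.37, 2.12], [-1.25, 1.32], [0.18, 2.47], [-1.1, 4.24], [0.23, 1.98], [-2.94, 2.94]. Speed limits (rad/s): [2.57, 2.57, 3.14, 3.14, 3.14, 3.14, 3.14].

## Interface

Orientations are given as [roll, pitch, yaw] about the fixed x, y, z axes, in that order (R = Rz(yaw) Ry(pitch) Rx(roll)).
In Python, from workcell import readout, optics, env, models gives the robot as it stands.
- The arm moves only by the shell command python3 -m jog 'ROWS' [FORCE]. ROWS is JSON, a list of rows, each an object of numbers: "jaw": the opening in per cent of the stroke, from 0 (shut) to 100 (fully open); "tx", "ty", "tz": the shift along the tool's x, y, z in mm; "turn": the turn about the tool's z in degrees. In form: [{"jaw": .., "tx": .., "ty": .., "tz": .., "turn": ..}, ...]. A call has 1 to 12 rows; each row shifts and turns the commanded pose from where the row before left it, along the tool's axes as they then stand; what a row does not reach is not made up. A row lasts 1/8 s, in which the tool goes at most 62.5 mm and 10.7 degrees, less where a joint would pass 70% of its speed; a pose out of reach is approached as far as the arm can. A call is refused whole if a number of a shift passes 62.5 or a number of a turn 10.7, either way. A call with a gripper value outside its range is refused whole. The fingers move at their own pace and stop on an object; FORCE is the grip in N (left out, the last holds). Time passes only in rows, so rows that do not move let the fingers close. It gives the time, the measured TCP pose, the force, the opening and the grip force at its end, in the units of the state.
- readout.get_obs(): the state, without advancing time (a new reading comes with each control period).
- optics.capture(name): name is "scene" or "side" or "wrist"; returns a dict with "color" (420x560x3 uint8, blue, green, red), "mtx" (3x3 intrinsics, pixels), "pose" (4x4, takes a point from camera to world coordinates). Camera axes: x right, y up, looking along -z (the intrinsics and any distortion apply to the point x, -y, -z); pixel columns grow to the right and rows downward; lengths in m; the calibration is good to about 2 mm. A picture is of the moment at which its call begins. There is no depth.
- env.finish_job(): hands the job in; it is judged then, once.
Trained networks look in a picture, given as the dict that the camera call returned (one of the last four; its "shot" number tells which), for a name from the list of things; names that differ only in an ending like _2 or _b are one class to them, and where a whole thing is asked for, a point or a joint stands for the part that bears it (a point fixed in the world has none). Each returns a list of dicts, best first, with "score" (0 to 1); they miss things now and then, are a little off and sometimes report something else, mostly with a low value. They report only what shows in the picture. A call takes as long as a camera call. They do not tell look-alikes from the thing itself.
- models.recognise(picture, label): "position" ([column, row] as shares, 0 to 1, of the picture: columns of its width, rows of its height, amid what is visible of it).
- models.spot_point(picture, label): "position" ([column, row] as shares, 0 to 1, of the picture: columns of its width, rows of its height: a listed point, or the origin of a listed thing).
The state is a dict: "time_s": time; "q": joint angles; "joint_velocities": joint speeds; "joint_efforts": joint torques, N m; "tcp_pos": TCP position; "eef_rot": TCP orientation; "contact_force": force on the tool from outside, world axes, zero at the start; "wrist_torque": the same for the moment, N m; "width": finger opening in m; "grasp_force": force on a finger pad.
Only numpy, scipy, OpenCV 4.12 (cv2) and the standard library are available. Lean on these libraries where they do the work, as an engineer would, in place of code of your own. Each camera call takes 0.05 s, during which the arm holds its last target. There are 200 camera calls.

## Task

Put every model-terrain strip that is lying on the shelf back into its own bay of the storage rack, the one whose label has the strip's colour, standing upright and flat on the bay's floor. When they are all in, swing the steel bail fully down over them, then lock it by pushing the orange-handled pin sideways, from either side, through the eyes of the lugs and of the bail's tongue until its handle is up against the lug. Leave the pawn, the bowl, the paint pots and the sanding block where they are.

Things in the scene. Friction and masses are not known exactly. Their poses are not given: they have to be found in the camera images.
- hedge_green: Model-terrain strip: a green moulded-plastic hedge (100 long x 24 thick x 50 high) on a brown cork base 120 x 52 x 8 mm; 58 high in all, about 80 g, loose, upright on the shelf (may be absent). Origin: centre of the base's underside; x along its length, y across its thickness, z up; both ways round are alike. Pinch it across the 24 mm. Its bay is the one with the green label.
- wall_red: Model-terrain strip: a red brick garden wall (100 long x 24 thick x 50 high) on a brown cork base 120 x 52 x 8 mm; 58 high in all, about 80 g, loose, upright on the shelf (may be absent). Origin: centre of the base's underside; x along its length, y across its thickness, z up; both ways round are alike. Pinch it across the 24 mm. Its bay is the one with the red label.
- bales_yellow: Model-terrain strip: a double row of yellow straw bales (100 long x 24 thick x 50 high) on a brown cork base 120 x 52 x 8 mm; 58 high in all, about 80 g, loose, upright on the shelf (may be absent). Origin: centre of the base's underside; x along its length, y across its thickness, z up; both ways round are alike. Pinch it across the 24 mm. Its bay is the one with the yellow label.
- drums_blue: Model-terrain strip: a row of four blue drums (100 long x 24 thick x 50 high) on a brown cork base 120 x 52 x 8 mm; 58 high in all, about 80 g, loose, upright on the shelf (may be absent). Origin: centre of the base's underside; x along its length, y across its thickness, z up; both ways round are alike. Pinch it across the 24 mm. Its bay is the one with the blue label.
- label_green: Flat green label tile, 44 x 22 x 4 mm, fixed on the rack's front ledge before one bay; which bay it marks changes from start to start. Origin: centre of its underside, 20 mm above the shelf; x points into the bay, along its length, y across it. The labelled bay's centre lies 83 mm along +x from this origin, its floor 14 mm below this origin (6 mm above the shelf).
- label_red: Flat red label tile, 44 x 22 x 4 mm, fixed on the rack's front ledge before one bay; which bay it marks changes from start to start. Origin: centre of its underside, 20 mm above the shelf; x points into the bay, along its length, y across it. The labelled bay's centre lies 83 mm along +x from this origin, its floor 14 mm below this origin (6 mm above the shelf).
- label_yellow: Flat yellow label tile, 44 x 22 x 4 mm, fixed on the rack's front ledge before one bay; which bay it marks changes from start to start. Origin: centre of its underside, 20 mm above the shelf; x points into the bay, along its length, y across it. The labelled bay's centre lies 83 mm along +x from this origin, its floor 14 mm below this origin (6 mm above the shelf).
- label_blue: Flat blue label tile, 44 x 22 x 4 mm, fixed on the rack's front ledge before one bay; which bay it marks changes from start to start. Origin: centre of its underside, 20 mm above the shelf; x points into the bay, along its length, y across it. The labelled bay's centre lies 83 mm along +x from this origin, its floor 14 mm below this origin (6 mm above the shelf).
- rack: Fixed wooden rack, four bays side by side (centres x = 0, y = -105, -35, 35, 105 mm), each 130 (x) x 64 (y) inside, floor 6 above the shelf, walls and front ledge 20 high. Origin: centre, on the shelf; -x is the front, to x = -132. Posts 100 high at x = 100, y = +-150 carry the bail. At front two upright lugs (x = -113, y = +-25, 36 wide, 6 thick, 106 high), each with an 18 mm round eye along y.
- lock_eye (a point): Point midway between the two lugs, on the common axis of their 18 mm eyes, 88 mm above the shelf; at x = -113, y = 0 mm of the rack. Axes as the rack: the pin goes through along y, from either side.
- bail (a joint): Angle of the dark steel bail: 0 (a stop) = fully down, level over the bays, its red tongue between the lugs, all three eyes in line; grows as it swings up and back, to 1.9 rad. Starts leaning back at 1.7 to 1.85 and stays there by its own weight; brought forward past upright it needs hardly any force (0.2 kg) and drops by itself when let go.
- bail_hinge (a point): Middle of the bail's hinge line, fixed on the rack at x = 100, y = 0, z = 88 mm; the hinge line runs along the rack's y.
- bail_bar (a point): Middle of the bail's cross bar: round steel, 12 mm diameter, 276 long, parallel to the hinge line and 115 from it (above it when upright, to the front when down). From its middle a red tongue (6 thick) runs on, away from the hinge, to the eye plate, 114 mm. When down, the bar's centre is 88 mm above the shelf, its underside 18 mm above the tops of stored strips.
- bail_grip (a point): Point on the centre line of the same cross bar, 85 mm towards the rack's +y from its middle, clear of the tongue: a good place to pinch the bar front to back from above; it may turn in the grip.
- bail_eye (a point): Centre of the 18 mm eye in the bail's red tongue plate (32 x 32 x 6 mm), 213 mm from the hinge line; the eye's axis runs along the rack's y. It meets lock_eye when the bail is down.
- pin: Loose locking pin lying on the shelf: orange handle block 50 x 24 x 30 mm (x, y, z) with a steel rod, 8 mm diameter, 100 long, out of its +x face at mid height (15 mm above the underside). About 80 g, centre of mass 16 mm from the handle's middle towards the rod. Origin: centre of the handle's underside; x along the rod. Pinch the handle across its 24 mm.
- pin_tip (a point): Free end of the pin's rod, 125 mm along the pin's x from its origin and 15 mm above its underside.
- pin_lock (a point): Point on the pin's rod axis 30 mm from the handle's face (55 mm along x from the pin's origin): it comes within about 2 mm of lock_eye when the handle's face is up against a lug.
- pawn: Bystander: white plastic pawn, 52 mm base, 89 mm high; origin at the centre of its underside.
- bowl: Bystander: blue glass bowl, 120 mm across, 55 mm high; origin at the centre of its underside.
- pot_a: Bystander: small glass paint pot with a white cap, 44 mm across, 65 mm high; origin at the centre of its underside.
- pot_b: Bystander: small glass paint pot with a black cap, 44 mm across, 65 mm high; origin at the centre of its underside.
- sander: Bystander: cork sanding block, 100 x 55 x 35 mm; origin at the centre of its underside.
Things that resemble listed ones, but are neither listed nor needed, are in the scene too. What is shaped like the drums_blue but pink or purple is not meant.

How it is judged:
On the way, in this order (a step that is already met when the one before it is completed fails the run):
1. every strip present stands in the bay with its own colour's label (x of hedge_green in the frame of label_green between 0.07 and 0.096 m and y of hedge_green in the frame of label_green between -0.012 and 0.012 m and height (world z) of each of hedge_green, wall_red, bales_yellow, drums_blue below 0.011 m and angle between each of hedge_green, wall_red, bales_yellow, drums_blue's own z axis and vertical below 0.1 rad and linear speed of each of hedge_green, wall_red, bales_yellow, drums_blue below 0.03 m/s and x of wall_red in the frame of label_red between 0.07 and 0.096 m and y of wall_red in the frame of label_red between -0.012 and 0.012 m and x of bales_yellow in the frame of label_yellow between 0.07 and 0.096 m and y of bales_yellow in the frame of label_yellow between -0.012 and 0.012 m and x of drums_blue in the frame of label_blue between 0.07 and 0.096 m and y of drums_blue in the frame of label_blue between -0.012 and 0.012 m), for 0.2 s.
2. the bail is swung fully down (value of joint bail below 0.07 rad), for 0.2 s.
3. the pin is through all three eyes, handle up to the lug (x of pin_lock in the frame of lock_eye between -0.01 and 0.01 m and z of pin_lock in the frame of lock_eye between -0.012 and 0.012 m and y of pin_lock in the frame of lock_eye between -0.016 and 0.016 m and angle between the x axis of pin and the y axis of rack, either way round below 0.25 rad and linear speed of pin below 0.03 m/s), for 0.2 s.
At the end, for the whole second after the job is handed in: Each strip present stands flat in its own colour's bay (within 13 mm along, 12 mm across of its centre; tilt under 0.1 rad); bail below 0.07 rad; pin through all eyes, pin_lock within 16 mm of lock_eye along y, 10 in x, 12 in z, within 0.25 rad of the rack's y; all at rest (all of step 1 and all of step 3 and value of joint bail below 0.07 rad); the robot touches nothing.
It fails at once if the pawn is moved by more than 40 mm (distance of pawn from where it was at the start of the episode above 0.04 m).
It fails at once if the bowl is moved by more than 40 mm (distance of bowl from where it was at the start of the episode above 0.04 m).
It fails at once if the pot_a is moved by more than 40 mm (distance of pot_a from where it was at the start of the episode above 0.04 m).
It fails at once if the pot_b is moved by more than 40 mm (distance of pot_b from where it was at the start of the episode above 0.04 m).
It fails at once if the sander is moved by more than 40 mm (distance of sander from where it was at the start of the episode above 0.04 m).
Of hedge_green, wall_red, bales_yellow, drums_blue only 2 to 4 are there at a start; the rules pass over those that are not, and their reading is None.
At some moment in a run one of hedge_green, wall_red, bales_yellow, drums_blue may be knocked a few centimetres aside while the robot is not near it.
It also fails if it takes over 210 s, if anything falls off the work surface, if the arm or the gripper's body presses on something with over 40 N, if the wrist force passes 120 N, or if a joint passes its speed limit or range.

## Working session

There is one attempt and no reset: what is moved stays moved. The work goes in short steps, Python scripts to look and compute and a shell command to move; the robot and the scene stay as the last step left them, time stands still between calls to the robot, and variables do not carry over. Pictures are saved under pics/ and viewed, at most 16 in all, crops included, and the job is handed in when it is done.

```bash
mkdir -p pics; ls
cat > h.py <<'E'
import numpy as np, cv2
from workcell import readout, optics, env, models
def ray(p,px):
    K=np.array(p["mtx"]);T=np.array(p["pose"])
    u=np.linalg.solve(K,[px[0],px[1],1.]); d=T[:3,:3]@[u[0],-u[1],-u[2]]
    return T[:3,3],d
def at(p,px,z):
    o,d=ray(p,px); return o+d*(z-o[2])/d[2]
def proj(p,X):
    K=np.array(p["mtx"]);T=np.array(p["pose"]); c=T[:3,:3].T@(np.array(X)-T[:3,3])
    v=K@[c[0],-c[1],-c[2]]; return v[:2]/v[2]
def st():
    o=readout.get_obs(); print(round(o["time_s"],2),np.round(o["tcp_pos"],4),np.round(o["eef_rot"],3),np.round(o["contact_force"],1),o["width"],o["grasp_force"])
E
python3 - <<'E'
from h import *
st(); print(env.grip_depth)
for n in ["scene","side","wrist"]:
    p=optics.capture(n); cv2.imwrite(f"pics/{n}0.png",p["color"])
    print(n,np.round(p["mtx"],1).tolist(),np.round(p["pose"],3).tolist(),[k for k in p])
    if n=="wrist": continue
    for l in ["hedge_green","wall_red","bales_yellow","drums_blue","label_green","label_red","label_yellow","label_blue","pin","pin_tip","lock_eye","bail_bar","bail_grip","rack","pawn","bowl","pot_a","pot_b","sander"]:
        for r in models.spot_point(p,l)[:3]:
            px=np.array(r["position"])*[560,420]; z=0.02 if l[:5]=="label" else 0.015 if l=="pin_tip" else 0.088 if l=="lock_eye" else 0
            print(n,l,round(r["score"],2),px.round(0),at(p,px,z).round(3)[:2])
E
```

```text
pics
0.0 [0.6494 0.     0.2304] [-3.14   0.     1.571] [ 0.  -0.8 -0.6] 0.08581825371773812 0.0
0.0187
scene [[395.3, 0.0, 280.2], [0.0, 395.3, 214.3], [0.0, 0.0, 1.0]] [[-0.028, -0.828, 0.56, 1.13], [0.999, -0.032, 0.002, 0.025], [0.016, 0.56, 0.828, 0.967], [0.0, 0.0, 0.0, 1.0]] ['color', 'mtx', 'pose', 'shot']
scene hedge_green 0.96 [307. 205.] [0.437 0.103]
scene wall_red 0.19 [220. 208.] [ 0.46  -0.156]
scene bales_yellow 0.66 [315. 241.] [0.563 0.125]
scene drums_blue 0.95 [317. 242.] [0.566 0.129]
scene drums_blue 0.81 [365. 241.] [0.559 0.265]
scene drums_blue 0.75 [199. 255.] [ 0.619 -0.196]
scene label_green 0.65 [379. 191.] [0.392 0.321]
scene label_green 0.55 [244. 205.] [ 0.462 -0.084]
scene label_red 0.44 [220. 208.] [ 0.475 -0.153]
scene label_yellow 0.58 [196. 210.] [ 0.484 -0.222]
scene label_blue 0.62 [205. 239.] [ 0.579 -0.184]
scene label_blue 0.6 [168. 209.] [ 0.483 -0.304]
scene pin 0.51 [416. 218.] [0.474 0.424]
scene pin_tip 0.7 [381. 194.] [0.398 0.327]
scene lock_eye 0.86 [201. 188.] [ 0.455 -0.2  ]
scene bail_bar 0.6 [131. 194.] [ 0.42 -0.43]
scene bail_bar
[... 2137 characters left out ...]
8. 290.] [0.335 0.21 ]
side pawn 0.54 [303. 179.] [ 0.483 -0.196]
side bowl 0.71 [189. 290.] [0.723 0.244]
side bowl 0.49 [261. 130.] [ 0.636 -0.454]
side bowl 0.45 [296. 368.] [0.466 0.421]
side pot_a 0.65 [324. 138.] [ 0.425 -0.421]
side pot_a 0.6 [203. 239.] [0.727 0.076]
side pot_a 0.33 [260. 132.] [ 0.64  -0.439]
side pot_b 0.65 [324. 138.] [ 0.425 -0.421]
side pot_b 0.6 [203. 239.] [0.727 0.076]
side pot_b 0.33 [260. 132.] [ 0.64  -0.439]
side sander 0.5 [260. 132.] [ 0.638 -0.44 ]
wrist [[366.6, 0.0, 281.6], [0.0, 366.6, 206.8], [0.0, 0.0, 1.0]] [[1.0, 0.001, -0.001, 0.65], [-0.0, 0.96, 0.279, 0.071], [0.001, -0.279, 0.96, 0.373], [0.0, 0.0, 0.0, 1.0]] ['color', 'mtx', 'pose', 'shot']
```

View pics/scene0.png

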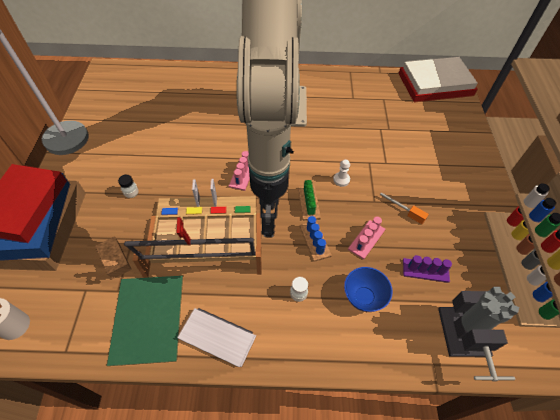

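View pics/side0.png

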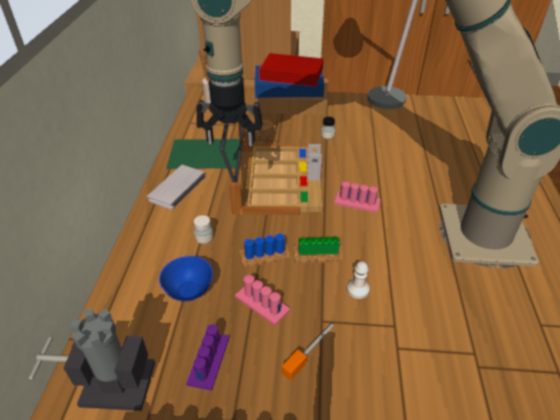

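The scene image shows the hedge at (310,198) and the blue drums at (317,238). The look-alikes are pink drums at (241,170) and (367,237) and purple drums at (427,268). The pin handle is at (418,213) with its tip at (381,194). Labels from left to right are blue (168,210), yellow (194,210), red (219,208) and green (243,208). No red wall or yellow bales can be seen so far.

```bash
cat >> h.py <<'E'
RNG={"green":((45,120,40),(80,255,255)),"blue":((105,150,60),(125,255,255)),"orange":((3,180,150),(14,255,255))}
def seg(p,c,zt,near,r=60):
    "pixels of a colour near a pixel, put on plane zt, min-area rectangle: centre, long side, short side, yaw"
    m=cv2.inRange(cv2.cvtColor(p["color"],cv2.COLOR_BGR2HSV),*map(np.array,RNG[c]))
    q=np.zeros_like(m); cv2.circle(q,tuple(int(v) for v in near),int(r),255,-1)
    pts=cv2.findNonZero(cv2.bitwise_and(m,q))
    if pts is None: return None
    w=np.array([at(p,x,zt)[:2] for x in pts[:,0]],np.float32)*1000
    (c0,s,_)=(R:=cv2.minAreaRect(w)); b=cv2.boxPoints(R); e=[b[1]-b[0],b[2]-b[1]]; e=max(e,key=np.linalg.norm)
    return np.round(c0,1),np.round(sorted(s)[::-1],1),round(np.degrees(np.arctan2(e[1],e[0]))%180,1),len(w)
E
python3 - <<'E'
from h import *
p=optics.capture("wrist"); 
for n,c,X in [("hedge","green",(.437,.104,.05)),("drums","blue",(.562,.125,.05))]:
    print(n,proj(p,X).round(0),seg(p,c,.045,proj(p,X),110))
E
```

```text
hedge [21. 58.] (array([454.2, 108. ]), array([86. , 27.8]), np.float32(7.1), 3157)
drums [171.  30.] (array([562.5, 121.3]), array([103.7,  31.2]), np.float32(18.4), 3111)
```

View pics/wrist0.png

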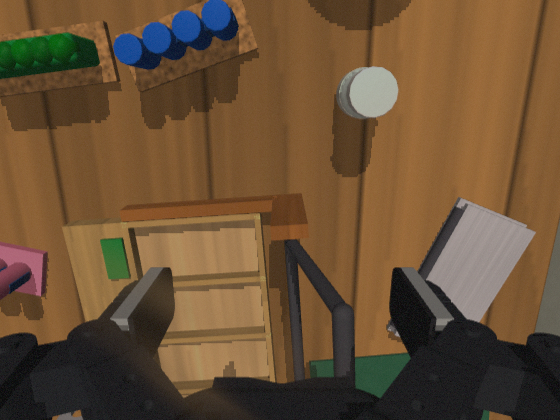

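The wrist image confirms the hedge at (45,55), the blue drums at (175,35) and the green label at (115,260). The pink ones are decoys. I'll take the drums first.

```bash
python3 -m jog '[{"tx":60,"ty":-44,"jaw":100},{"tx":61,"ty":-44},{"turn":10.3},{"turn":10.3},{"turn":10.3},{"turn":10.3},{"turn":10.3},{"turn":10.3},{"turn":10.3},{"tz":20},{}]' 30
python3 - <<'E'
from h import *
st();p=optics.capture("wrist"); cv2.imwrite("pics/w1.png",p["color"])
X=(.562,.121,.05); print(proj(p,X),seg(p,"blue",.058,proj(p,X),130),seg(p,"green",.05,proj(p,(.437,.107,.05)),110))
for l in ["drums_blue","hedge_green"]:
  for r in models.spot_point(p,l)[:3]:
    px=np.array(r["position"])*[560,420]; print(l,r["score"],px,at(p,px,0)[:2])
E
```

```text
2.1 [0.65   0.     0.2313] [ 3.142 -0.     1.571] [-0.2 -0.1  0.1] 0.08551638457742788 0.0
[171.58262743  35.8368607 ] (array([566. , 119.3]), array([99.5, 29.9]), np.float32(18.8), 3115) (array([457.1, 107.4]), array([84.9, 27.3]), np.float32(7.1), 3174)
drums_blue 0.94 [186.704  41.496] [0.56207401 0.12388562]
hedge_green 0.7 [52.528 61.404] [0.43344083 0.10649922]invalid input at $[0]: expected keys jaw, tx, ty, tz, turn
```

View pics/w1.png

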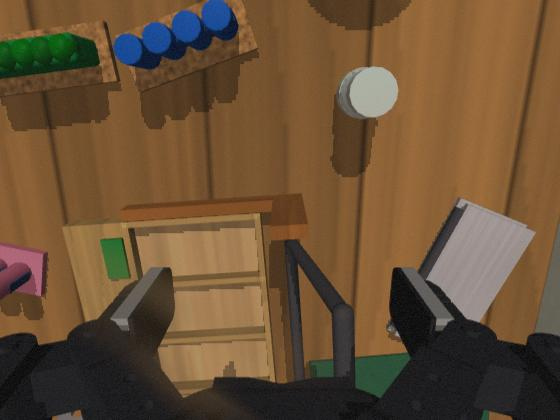

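The image is unchanged because the call was refused: every row needs all five keys.

```bash
python3 -m jog '[{"jaw":100,"tx":60,"ty":-44,"tz":0,"turn":0},{"jaw":100,"tx":61,"ty":-44,"tz":0,"turn":0},{"jaw":100,"tx":0,"ty":0,"tz":0,"turn":10.3},{"jaw":100,"tx":0,"ty":0,"tz":0,"turn":10.3},{"jaw":100,"tx":0,"ty":0,"tz":0,"turn":10.3},{"jaw":100,"tx":0,"ty":0,"tz":0,"turn":10.3},{"jaw":100,"tx":0,"ty":0,"tz":0,"turn":10.3},{"jaw":100,"tx":0,"ty":0,"tz":0,"turn":10.3},{"jaw":100,"tx":0,"ty":0,"tz":0,"turn":10.3},{"jaw":100,"tx":0,"ty":0,"tz":20,"turn":0},{"jaw":100,"tx":0,"ty":0,"tz":0,"turn":0}]' 30
python3 - <<'E'
from h import *
st();p=optics.capture("wrist"); cv2.imwrite("pics/w1.png",p["color"])
X=(.562,.121,.05); print(proj(p,X),seg(p,"blue",.058,proj(p,X),150),seg(p,"green",.05,proj(p,(.437,.107,.05)),110))
for l in ["drums_blue","hedge_green"]:
  for r in models.spot_point(p,l)[:3]:
    px=np.array(r["position"])*[560,420]; print(l,r["score"],px,at(p,px,0)[:2])
E
```

```text
time_s: 3.62
tcp_pos: [0.5754, 0.1013, 0.2103]
eef_rot: [-3.141, 0.003, 0.313]
contact_force: [-0.7, -0.3, 0.5]
width: 0.0856
grasp_force: 0.0
3.62 [0.5754 0.1013 0.2103] [-3.141e+00  3.000e-03  3.130e-01] [-0.7 -0.3  0.5] 0.08561564991710105 0.0
[254.63939563 195.62484893] (array([565.8, 122.6]), array([101.1,  24.4]), np.float32(18.9), 2876) (array([441.2, 108.2]), array([117.6,  22.5]), np.float32(7.2), 2190)
drums_blue 0.8 [105.28  141.498] [0.55567405 0.27107504]
drums_blue 0.67 [252.392 180.39 ] [0.56254111 0.12718014]
hedge_green 0.93 [236.096 299.88 ] [0.43087704 0.10623019]
hedge_green 0.63 [489.216 337.386] [ 0.47251809 -0.17541376]
```

View pics/w1.png

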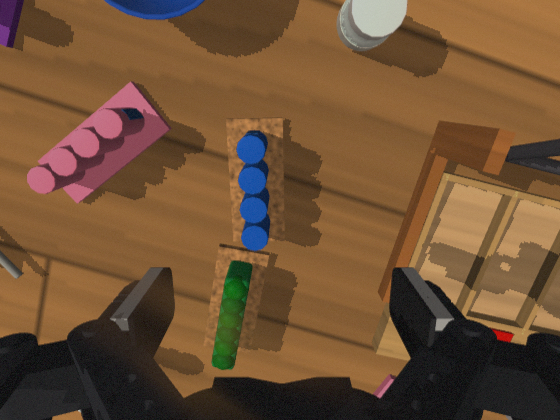

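The crop shows the drums centred near (253,190) on their cork base, with the hedge at (232,315) and the pink decoy at (85,150). Grasping the drums now.

```bash
python3 -m jog '[{"jaw":100,"tx":-4,"ty":-24,"tz":0,"turn":-1},{"jaw":100,"tx":0,"ty":0,"tz":50,"turn":0},{"jaw":100,"tx":0,"ty":0,"tz":50,"turn":0},{"jaw":100,"tx":0,"ty":0,"tz":50,"turn":0},{"jaw":100,"tx":0,"ty":0,"tz":39,"turn":0},{"jaw":100,"tx":0,"ty":0,"tz":0,"turn":0},{"jaw":0,"tx":0,"ty":0,"tz":0,"turn":0},{"jaw":0,"tx":0,"ty":0,"tz":0,"turn":0},{"jaw":0,"tx":0,"ty":0,"tz":0,"turn":0},{"jaw":0,"tx":0,"ty":0,"tz":0,"turn":0},{"jaw":0,"tx":0,"ty":0,"tz":0,"turn":0},{"jaw":0,"tx":0,"ty":0,"tz":0,"turn":0}]' 30
```

```text
time_s: 5.28
tcp_pos: [0.5661, 0.123, 0.0236]
eef_rot: [-3.141, -0.002, 0.33]
contact_force: [0.1, -0.4, 6.5]
width: 0.0238
grasp_force: 30.7
```

```bash
python3 -m jog '[{"jaw":0,"tx":0,"ty":0,"tz":-50,"turn":0},{"jaw":0,"tx":0,"ty":0,"tz":-50,"turn":0},{"jaw":0,"tx":0,"ty":0,"tz":-50,"turn":0},{"jaw":0,"tx":0,"ty":0,"tz":0,"turn":0}]'
cat > rk.py <<'E'
from h import *
L={"green":((50,120,60),(80,255,255),105),"red":((0,200,100),(3,255,255),35),"yellow":((22,150,120),(33,255,255),-35),"blue":((105,150,80),(125,255,255),-105)}
O=np.array([.562,-.182]);a=.09;P=[];Q=[]
R=lambda a:np.array([[np.cos(a),-np.sin(a)],[np.sin(a),np.cos(a)]])
for n in ["scene","side"]:
    p=optics.capture(n); cv2.imwrite(f"pics/{n}1.png",p["color"]); hsv=cv2.cvtColor(p["color"],cv2.COLOR_BGR2HSV)
    for l,(lo,hi,y) in L.items():
        g=O+R(a)@[-.083,y/1e3]; m=cv2.inRange(hsv,np.array(lo),np.array(hi)); q=m*0
        cv2.circle(q,tuple(int(v) for v in proj(p,(*g,.024))),13,255,-1); m&=q
        k,lab,s,c=cv2.connectedComponentsWithStats(m)
        if k<2: print(n,l,"none"); continue
        i=1+np.argmax(s[1:,4]); w=at(p,c[i],.023)[:2]; print(n,l,s[i,4],w.round(4)); P.append([-.083,y/1e3]);Q.append(w)
P=np.array(P);Q=np.array(Q)
from scipy.optimize import least_squares
f=lambda v:((R(v[2])@P.T).T+v[:2]-Q).ravel()
r=least_squares(f,[*O,a],loss="soft_l1",f_scale=.002); print("rack",r.x.round(4),(f(r.x)*1000).round(1))
for l,(_,_,y) in L.items(): print(l,(r.x[:2]+R(r.x[2])@[0,y/1e3]).round(4))
print("lock",(r.x[:2]+R(r.x[2])@[-.113,0]).round(4))
E
python3 rk.py
```

```text
time_s: 5.78
tcp_pos: [0.5681, 0.1231, 0.1765]
eef_rot: [3.141, -0.008, 0.33]
contact_force: [0.3, -0.2, -1.2]
width: 0.0231
grasp_force: 30.0
scene green 90 [ 0.4752 -0.0885]
scene red 90 [ 0.4812 -0.1576]
scene yellow 109 [ 0.4858 -0.2278]
scene blue 89 [ 0.4905 -0.2979]
side green 62 [ 0.4754 -0.0871]
side red 42 [ 0.4805 -0.1593]
side yellow 82 [ 0.4859 -0.2284]
side blue 40 [ 0.4909 -0.2992]
rack [ 0.566  -0.1872  0.0729] [ 0.3 -0.  -0.6 -0.7 -0.1 -0.3  0.3 -0.1  0.1 -1.4  0.1  1.  -0.2  0.2
 -0.1  1.3]
green [ 0.5583 -0.0825]
red [ 0.5634 -0.1523]
yellow [ 0.5685 -0.2221]
blue [ 0.5736 -0.2919]
lock [ 0.4533 -0.1954]
```

View pics/side1.png

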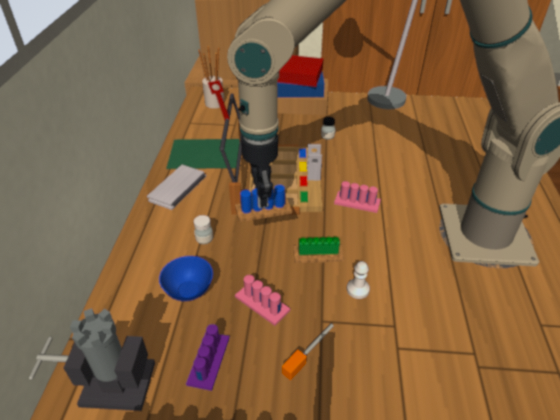

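The side image shows the drums held at (262,200) and the hedge at (318,246). The bail is leaning back, and there is no red wall or yellow bales, so only two strips are present. The rack fit is good to about 1 mm. Carrying the drums to the blue bay.

```bash
python3 -m jog '[{"jaw":0,"tx":0,"ty":0,"tz":0,"turn":7.4},{"jaw":0,"tx":0,"ty":0,"tz":0,"turn":7.3},{"jaw":0,"tx":-2.7,"ty":46,"tz":0,"turn":0},{"jaw":0,"tx":-2.7,"ty":46,"tz":0,"turn":0},{"jaw":0,"tx":-2.7,"ty":46,"tz":0,"turn":0},{"jaw":0,"tx":-2.7,"ty":46,"tz":0,"turn":0},{"jaw":0,"tx":-2.7,"ty":46,"tz":0,"turn":0},{"jaw":0,"tx":-2.7,"ty":46,"tz":0,"turn":0},{"jaw":0,"tx":-2.7,"ty":46,"tz":0,"turn":0},{"jaw":0,"tx":-2.7,"ty":46,"tz":0,"turn":0},{"jaw":0,"tx":-2.7,"ty":46,"tz":0,"turn":0},{"jaw":0,"tx":0,"ty":0,"tz":0,"turn":0}]'
python3 - <<'E'
from h import *
st()
for n in ["scene","side"]:
  p=optics.capture(n); print(n,seg(p,"blue",.205,proj(p,(.5736,-.2919,.205)),45))
  cv2.imwrite(f"pics/{n}2.png",p["color"])
  for r in models.spot_point(p,"drums_blue")[:3]:
    px=np.array(r["position"])*[560,420]; print(r["score"],px,at(p,px,.153)[:2])
E
```

```text
time_s: 7.38
tcp_pos: [0.5686, -0.2973, 0.1703]
eef_rot: [3.139, 0.004, 0.066]
contact_force: [-0.9, 0.7, -1.5]
width: 0.0234
grasp_force: 30.0
7.38 [ 0.5686 -0.2973  0.1703] [3.139 0.004 0.066] [-0.9  0.7 -1.5] 0.023384817680499534 29.968343675136566
scene (array([ 607. , -276.5]), array([111.4,  63.1]), np.float32(56.7), 381)
0.9 [153.496 209.118] [ 0.57568177 -0.29276349]
0.87 [245.28 174.09] [ 0.4532671 -0.0733064]
0.67 [423.92  273.714] [0.72911925 0.35416412]
side (array([ 543.7, -358. ]), array([299.8, 181.5]), np.float32(97.0), 864)
0.93 [262.92  302.106] [0.53308246 0.38121658]
0.69 [356.776 202.818] [0.34921748 0.08121002]
0.6 [278.6   116.214] [ 0.56232928 -0.28907448]
```

```bash
python3 -m jog '[{"jaw":0,"tx":6.8,"ty":-5.4,"tz":0,"turn":-0.4},{"jaw":0,"tx":0,"ty":0,"tz":50,"turn":0},{"jaw":0,"tx":0,"ty":0,"tz":50,"turn":0},{"jaw":0,"tx":0,"ty":0,"tz":0,"turn":0},{"jaw":0,"tx":0,"ty":0,"tz":0,"turn":0}]'
```

```text
time_s: 8.2
tcp_pos: [0.5792, -0.2861, 0.0739]
eef_rot: [3.14, -0.002, 0.081]
contact_force: [0.8, -0.1, -1.0]
width: 0.0238
grasp_force: 30.0
```

```bash
python3 -m jog '[{"jaw":0,"tx":-4.6,"ty":5.1,"tz":0,"turn":0.4},{"jaw":0,"tx":0,"ty":0,"tz":0,"turn":0},{"jaw":0,"tx":0,"ty":0,"tz":0,"turn":0},{"jaw":0,"tx":0,"ty":0,"tz":0,"turn":0}]'
python3 - <<'E'
from h import *
st(); p=optics.capture("scene");
i=cv2.resize(p["color"][150:290,110:270],None,fx=4,fy=4,interpolation=cv2.INTER_CUBIC); cv2.imwrite("pics/c3.png",i)
E
```

```text
time_s: 8.7
tcp_pos: [0.5738, -0.2914, 0.0726]
eef_rot: [-3.141, -0.001, 0.073]
contact_force: [0.6, -0.0, -0.7]
width: 0.0238
grasp_force: 30.0
8.7 [ 0.5738 -0.2914  0.0726] [-3.141e+00 -1.000e-03  7.300e-02] [ 0.6 -0.  -0.7] 0.02379833056494857 29.987635016441345
```

View pics/c3.png

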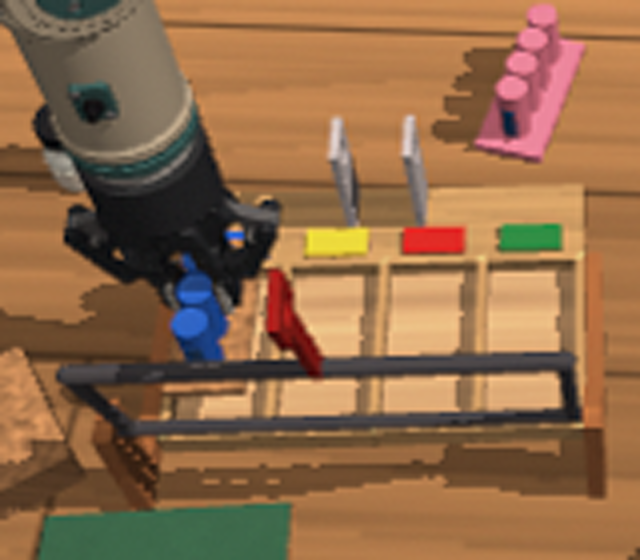

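The crop shows the drums at (190,325) over the blue (leftmost) bay, clear of the bail. Lowering.

```bash
python3 -m jog '[{"jaw":0,"tx":1,"ty":0,"tz":20,"turn":0},{"jaw":0,"tx":0,"ty":0,"tz":15,"turn":0},{"jaw":0,"tx":0,"ty":0,"tz":6,"turn":0},{"jaw":0,"tx":0,"ty":0,"tz":0,"turn":0},{"jaw":0,"tx":0,"ty":0,"tz":0,"turn":0}]'
```

```text
time_s: 9.38
tcp_pos: [0.5746, -0.2916, 0.031]
eef_rot: [3.141, 0.0, 0.073]
contact_force: [-0.3, -0.2, -0.6]
width: 0.0236
grasp_force: 30.2
```

```bash
python3 -m jog '[{"jaw":0,"tx":0,"ty":0,"tz":2,"turn":0},{"jaw":0,"tx":0,"ty":0,"tz":0,"turn":0},{"jaw":60,"tx":0,"ty":0,"tz":0,"turn":0},{"jaw":60,"tx":0,"ty":0,"tz":0,"turn":0},{"jaw":60,"tx":0,"ty":0,"tz":0,"turn":0},{"jaw":60,"tx":0,"ty":0,"tz":-40,"turn":0},{"jaw":60,"tx":0,"ty":0,"tz":-50,"turn":0},{"jaw":60,"tx":0,"ty":0,"tz":-50,"turn":0},{"jaw":100,"tx":0,"ty":0,"tz":-30,"turn":0},{"jaw":100,"tx":0,"ty":0,"tz":0,"turn":0}]'
python3 - <<'E'
from h import *
st()
X=(.5736,-.2919,.06)
for n in ["scene","side","wrist"]:
  p=optics.capture(n); print(n,proj(p,X),seg(p,"blue",.064,proj(p,X),45 if n!="wrist" else 150)); cv2.imwrite(f"pics/{n}4.png",p["color"])
  for l,z in [("drums_blue",.006),("hedge_green",0)]:
    for r in models.spot_point(p,l)[:3]:
      px=np.array(r["position"])*[560,420]; print(l,r["score"],px,at(p,px,z)[:2])
  if n!="wrist": print("hedge",seg(p,"green",.045,proj(p,(.437,.107,.03)),25))
E
```

```text
time_s: 10.62
tcp_pos: [0.576, -0.2925, 0.2023]
eef_rot: [3.139, -0.005, 0.073]
contact_force: [-0.2, -0.3, 0.9]
width: 0.0846
grasp_force: 0.0
10.62 [ 0.576  -0.2925  0.2023] [ 3.139 -0.005  0.073] [-0.2 -0.3  0.9] 0.08459092836274523 0.0
scene [162.58744573 228.23401778] (array([ 575.7, -282.7]), array([132.8,  40.6]), np.float32(1.1), 392)
drums_blue 0.92 [419.776 271.908] [0.65180135 0.40326888]
drums_blue 0.82 [244.104 174.72 ] [ 0.33380764 -0.09461324]
drums_blue 0.66 [170.016 239.19 ] [ 0.57563389 -0.2831121 ]
hedge (array([440.1, 105.9]), array([123.3,  26.8]), np.float32(6.7), 290)
side [275.0889392  142.48316139] (array([ 549.6, -260.5]), array([130.7,  83.3]), np.float32(2.7), 481)
drums_blue 0.92 [207.984 361.62 ] [0.64286694 0.42574065]
drums_blue 0.91 [262.696 300.006] [0.55051937 0.26328611]
drums_blue 0.91 [357.616 204.204] [ 0.32555978 -0.08691395]
hedge_green 0.93 [316.288 256.116] [0.43392946 0.11291295]
hedge_green 0.72 [308.504 346.416] [0.44283689 0.37025647]
hedge (array([429.1, 119.2]), array([98.3, 57. ]), np.float32(4.8), 670)
wrist [283.00109102 195.12255265] (array([ 563.5, -291.4]), array([119.9,  37.3]), np.float32(4.2), 4047)
drums_blue 0.67 [281.68  183.204] [ 0.57104413 -0.29095547]
```

View pics/wrist4.png

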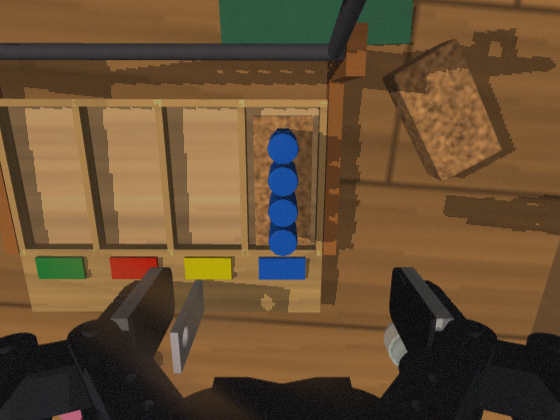

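The wrist image shows the drums flat in the blue bay at (283,185), between the walls. Next is the hedge.

```bash
python3 -m jog '[{"jaw":100,"tx":-11,"ty":-41,"tz":0,"turn":0},{"jaw":100,"tx":-11,"ty":-41,"tz":0,"turn":0},{"jaw":100,"tx":-11,"ty":-41,"tz":0,"turn":0},{"jaw":100,"tx":-11,"ty":-41,"tz":0,"turn":0},{"jaw":100,"tx":-11,"ty":-41,"tz":0,"turn":0},{"jaw":100,"tx":-11,"ty":-41,"tz":0,"turn":0},{"jaw":100,"tx":-11,"ty":-41,"tz":0,"turn":0},{"jaw":100,"tx":-11,"ty":-41,"tz":0,"turn":0},{"jaw":100,"tx":-11,"ty":-41,"tz":0,"turn":0},{"jaw":100,"tx":-10,"ty":-40,"tz":0,"turn":-2.8},{"jaw":100,"tx":0,"ty":0,"tz":0,"turn":0},{"jaw":100,"tx":0,"ty":0,"tz":0,"turn":0}]'
python3 - <<'E'
from h import *
st();p=optics.capture("wrist"); cv2.imwrite("pics/w5.png",p["color"])
X=(.437,.107,.05); print(proj(p,X),seg(p,"green",.055,proj(p,X),150))
for r in models.spot_point(p,"hedge_green")[:3]:
    px=np.array(r["position"])*[560,420]; print(r["score"],px,at(p,px,0)[:2])
p=optics.capture("side"); X=(.5736,-.2919,.06); print(seg(p,"blue",.064,proj(p,X),45))
E
```

```text
time_s: 12.58
tcp_pos: [0.4363, 0.108, 0.1994]
eef_rot: [3.141, -0.0, 0.122]
contact_force: [-0.3, -0.1, -0.4]
width: 0.0851
grasp_force: 0.0
12.57 [0.4363 0.108  0.1994] [ 3.141 -0.     0.122] [-0.3 -0.1 -0.4] 0.08506869232033504 0.0
[282.81444061 190.88165446] (array([434.9, 107.7]), array([99.4, 22.2]), np.float32(6.9), 3246)
0.55 [281.12  184.212] [0.43125752 0.10775707]
(array([ 549.6, -260.5]), array([130.7,  83.3]), np.float32(2.7), 482)
```

View pics/w5.png

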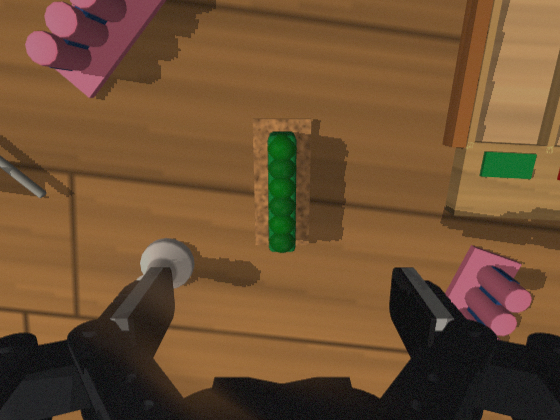

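The image shows the hedge centred at (282,190), aligned with the jaws. Grasping it.

```bash
python3 -m jog '[{"jaw":100,"tx":-2,"ty":0,"tz":50,"turn":0},{"jaw":100,"tx":0,"ty":0,"tz":50,"turn":0},{"jaw":100,"tx":0,"ty":0,"tz":50,"turn":0},{"jaw":100,"tx":0,"ty":0,"tz":26,"turn":0},{"jaw":100,"tx":0,"ty":0,"tz":0,"turn":0},{"jaw":0,"tx":0,"ty":0,"tz":0,"turn":0},{"jaw":0,"tx":0,"ty":0,"tz":0,"turn":0},{"jaw":0,"tx":0,"ty":0,"tz":0,"turn":0},{"jaw":0,"tx":0,"ty":0,"tz":0,"turn":0},{"jaw":0,"tx":0,"ty":0,"tz":0,"turn":0},{"jaw":0,"tx":0,"ty":0,"tz":0,"turn":0}]'
python3 -m jog '[{"jaw":0,"tx":0,"ty":0,"tz":-50,"turn":0},{"jaw":0,"tx":0,"ty":0,"tz":-50,"turn":0},{"jaw":0,"tx":0,"ty":0,"tz":-50,"turn":2.8},{"jaw":0,"tx":0,"ty":0,"tz":0,"turn":0},{"jaw":0,"tx":0,"ty":0,"tz":0,"turn":0}]'
```

```text
time_s: 14.1
tcp_pos: [0.4346, 0.1085, 0.0242]
eef_rot: [-3.141, -0.002, 0.122]
contact_force: [-0.2, 0.6, 7.0]
width: 0.0237
grasp_force: 30.0
time_s: 14.72
tcp_pos: [0.4333, 0.1087, 0.1731]
eef_rot: [-3.141, 0.0, 0.074]
contact_force: [-0.0, -0.2, -1.3]
width: 0.0236
grasp_force: 30.2
```

```bash
python3 -m jog '[{"jaw":0,"tx":22,"ty":40,"tz":0,"turn":0},{"jaw":0,"tx":22,"ty":40,"tz":0,"turn":0},{"jaw":0,"tx":22,"ty":40,"tz":0,"turn":0},{"jaw":0,"tx":22,"ty":40,"tz":0,"turn":0},{"jaw":0,"tx":22,"ty":40,"tz":0,"turn":0},{"jaw":0,"tx":0,"ty":0,"tz":50,"turn":0},{"jaw":0,"tx":0,"ty":0,"tz":45,"turn":0},{"jaw":0,"tx":0,"ty":0,"tz":0,"turn":0},{"jaw":0,"tx":0,"ty":0,"tz":0,"turn":0},{"jaw":0,"tx":0,"ty":0,"tz":0,"turn":0}]'
```

```text
time_s: 15.98
tcp_pos: [0.5595, -0.0834, 0.0799]
eef_rot: [3.141, -0.003, 0.073]
contact_force: [0.3, 0.4, -0.1]
width: 0.0239
grasp_force: 30.1
```

```bash
python3 -m jog '[{"jaw":0,"tx":-1,"ty":-1,"tz":25,"turn":0},{"jaw":0,"tx":0,"ty":0,"tz":17,"turn":0},{"jaw":0,"tx":0,"ty":0,"tz":8,"turn":0},{"jaw":0,"tx":0,"ty":0,"tz":0,"turn":0},{"jaw":0,"tx":0,"ty":0,"tz":0,"turn":0}]'
python3 -m jog '[{"jaw":60,"tx":0,"ty":0,"tz":0,"turn":0},{"jaw":60,"tx":0,"ty":0,"tz":0,"turn":0},{"jaw":60,"tx":0,"ty":0,"tz":0,"turn":0},{"jaw":60,"tx":0,"ty":0,"tz":-40,"turn":0},{"jaw":60,"tx":0,"ty":0,"tz":-50,"turn":0},{"jaw":60,"tx":0,"ty":0,"tz":-50,"turn":0},{"jaw":100,"tx":0,"ty":0,"tz":-30,"turn":0},{"jaw":100,"tx":0,"ty":0,"tz":0,"turn":0},{"jaw":100,"tx":0,"ty":0,"tz":0,"turn":0}]'
python3 - <<'E'
from h import *
p=optics.capture("wrist"); cv2.imwrite("pics/w6.png",p["color"])
X=(.5583,-.0825,.06); print(seg(p,"green",.061,proj(p,X),90))
for l,z in [("drums_blue",.006),("hedge_green",.006)]:
    for r in models.spot_point(p,l)[:3]:
      px=np.array(r["position"])*[560,420]; print(l,r["score"],px,at(p,px,z)[:2])
for n in ["scene","side"]:
  p=optics.capture(n);cv2.imwrite(f"pics/{n}6.png",p["color"])
  print(n,"pin handle",seg(p,"orange",.03,proj(p,(.465,.43,.02)),40))
  for l,z in [("pin",0),("pin_tip",.015)]:
    for r in models.spot_point(p,l)[:2]:
      px=np.array(r["position"])*[560,420]; print(l,r["score"],px,at(p,px,z)[:2])
  for l in ["bail_bar","bail_grip","bail_eye"]:
    for r in models.spot_point(p,l)[:2]: print(l,r["score"],np.array(r["position"])*[560,420])
E
```

```text
time_s: 16.6
tcp_pos: [0.5581, -0.0822, 0.0295]
eef_rot: [-3.141, -0.002, 0.073]
contact_force: [-0.6, 0.9, 5.7]
width: 0.0236
grasp_force: 31.9
time_s: 17.73
tcp_pos: [0.5566, -0.0818, 0.1975]
eef_rot: [-3.141, 0.001, 0.074]
contact_force: [0.6, 0.0, -1.2]
width: 0.0851
grasp_force: 0.0
(array([546.5, -81. ]), array([121.9,  38.1]), np.float32(5.2), 4461)
drums_blue 0.83 [506.52 181.02] [ 0.57132384 -0.28952257]
drums_blue 0.61 [282.576 379.008] [ 0.33513054 -0.09890178]
hedge_green 0.83 [284.2   185.598] [ 0.55186601 -0.08436466]
scene pin handle (array([476.4, 420.4]), array([51.8, 35.4]), np.float32(51.7), 123)
pin 0.78 [417.088 215.712] [0.46465055 0.42894752]
pin 0.74 [241.976 209.118] [ 0.46125522 -0.09121771]
pin_tip 0.89 [380.52  192.486] [0.39376922 0.32516381]
pin_tip 0.71 [197.12  255.402] [ 0.62857309 -0.19799337]
bail_bar 0.73 [185.976 244.482]
bail_grip 0.68 [223.496 244.482]
bail_eye 0.72 [168.784 237.594]
bail_eye 0.63 [177.912 225.708]
side pin handle (array([470.9, 431.8]), array([62.8, 31.3]), np.float32(55.2), 416)
pin 0.7 [275.296 177.618] [ 0.56451405 -0.19543539]
pin 0.63 [296.184 369.81 ] [0.4651922  0.42563427]
pin_tip 0.7 [330.12  322.602] [0.39938924 0.31798621]
bail_bar 0.86 [224.504 122.598]
bail_grip 0.89 [226.296 134.106]
bail_eye 0.85 [214.592  87.78 ]
bail_eye 0.25 [225.008 120.582]
```

View pics/w6.png

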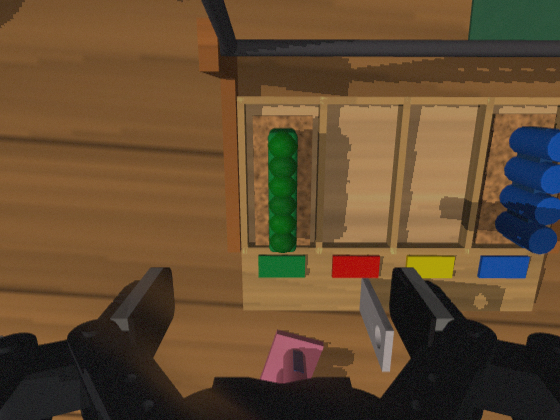

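Both strips stand in their own bays: hedge at (283,185) in the green bay, drums at (535,185) in the blue. Next is the bail. I'll go above the bail grip with the jaws turned to close front to back.

```bash
python3 -m jog '[{"jaw":100,"tx":0,"ty":0,"tz":-60,"turn":0},{"jaw":100,"tx":0,"ty":0,"tz":-5,"turn":-10},{"jaw":100,"tx":0,"ty":0,"tz":0,"turn":-10},{"jaw":100,"tx":0,"ty":0,"tz":0,"turn":-10},{"jaw":100,"tx":0,"ty":0,"tz":0,"turn":-10},{"jaw":100,"tx":0,"ty":0,"tz":0,"turn":-10},{"jaw":100,"tx":0,"ty":0,"tz":0,"turn":-10},{"jaw":100,"tx":0,"ty":0,"tz":0,"turn":-10},{"jaw":100,"tx":0,"ty":0,"tz":0,"turn":-10},{"jaw":100,"tx":0,"ty":0,"tz":0,"turn":-10},{"jaw":100,"tx":0,"ty":0,"tz":0,"turn":0},{"jaw":100,"tx":0,"ty":0,"tz":0,"turn":0}]'
python3 -m jog '[{"jaw":100,"tx":-7,"ty":43,"tz":0,"turn":0},{"jaw":100,"tx":-7,"ty":43,"tz":0,"turn":0},{"jaw":100,"tx":-7,"ty":42,"tz":0,"turn":0},{"jaw":100,"tx":0,"ty":0,"tz":0,"turn":0},{"jaw":100,"tx":0,"ty":0,"tz":0,"turn":0}]'
python3 - <<'E'
from h import *
from scipy.optimize import least_squares
S=[optics.capture(n) for n in ("scene","side","wrist")]
for p,n in zip(S,"abc"): cv2.imwrite(f"pics/{n}7.png",p["color"])
def bp(t,k,y=0): 
    a=.0729;x=.1-k*np.cos(t); return np.array([.566+x*np.cos(a)-y*np.sin(a),-.1872+x*np.sin(a)+y*np.cos(a),.088+k*np.sin(t)])
obs=[]
for p,n in zip(S,("scene","side","wrist")):
  for l,k,y in [("bail_bar",.115,0),("bail_grip",.115,.085),("bail_eye",.213,0)]:
    for r in models.spot_point(p,l)[:2]:
      px=np.array(r["position"])*[560,420]
      f=lambda v:proj(p,bp(v[0],k,y))-px
      s=least_squares(f,[1.75]); print(n,l,round(r["score"],2),px,"theta",s.x.round(3),"res",s.fun.round(1))
for t in (1.7,1.78,1.85): print(t,bp(t,.115,.085).round(4))
E
```

```text
time_s: 19.98
tcp_pos: [0.5572, -0.0824, 0.2633]
eef_rot: [3.142, 0.0, 1.641]
contact_force: [-0.6, -0.5, 0.9]
width: 0.0856
grasp_force: 0.0
time_s: 20.6
tcp_pos: [0.6855, -0.0938, 0.2628]
eef_rot: [-3.14, 0.0, 1.643]
contact_force: [-0.4, -0.6, -0.1]
width: 0.0854
grasp_force: 0.0
scene bail_bar 0.69 [133.112 194.586] theta [1.07] res [59.5 19.5]
scene bail_bar 0.61 [187.88  242.298] theta [1.817] res [0.9 0. ]
scene bail_grip 0.7 [296.8   291.396] theta [4.327] res [-62.1  -4.2]
scene bail_grip 0.65 [225.288 245.196] theta [1.898] res [ 1.8 -0. ]
scene bail_eye 0.64 [178.92 227.22] theta [1.802] res [0.6 0. ]
side bail_bar 0.86 [227.304 117.096] theta [1.779] res [0.5 2.7]
side bail_bar 0.16 [224.896 136.206] theta [1.995] res [ -5.6 -14. ]
side bail_grip 0.89 [224.896 134.4  ] theta [1.764] res [0.4 2.6]
side bail_eye 0.8 [213.192  85.302] theta [1.821] res [0.5 2.2]
wrist bail_bar 0.77 [281.288 348.18 ] theta [1.8] res [-0.2 -1.3]
wrist bail_grip 0.53 [258.104 267.288] theta [1.674] res [ -1.5 -41.8]
wrist bail_eye 0.58 [ 28.672 269.514] theta [-0.002] res [0.8 1.3]
1.7 [ 0.6743 -0.0941  0.202 ]
1.78 [ 0.6834 -0.0934  0.2005]
1.85 [ 0.6912 -0.0928  0.1985]
```

View pics/c7.png

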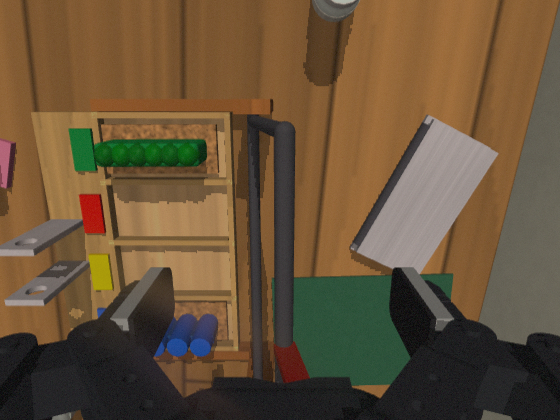

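The image shows the bar at (284,240) between the open fingers, with the bail at about 1.80 rad. Going down and pinching it.

```bash
python3 -m jog '[{"jaw":100,"tx":0,"ty":0,"tz":42,"turn":0},{"jaw":100,"tx":0,"ty":0,"tz":40,"turn":0},{"jaw":100,"tx":0,"ty":0,"tz":0,"turn":0},{"jaw":0,"tx":0,"ty":0,"tz":0,"turn":0},{"jaw":0,"tx":0,"ty":0,"tz":0,"turn":0},{"jaw":0,"tx":0,"ty":0,"tz":0,"turn":0},{"jaw":0,"tx":0,"ty":0,"tz":0,"turn":0},{"jaw":0,"tx":0,"ty":0,"tz":0,"turn":0},{"jaw":0,"tx":0,"ty":0,"tz":0,"turn":0},{"jaw":0,"tx":0,"ty":0,"tz":0,"turn":0}]' 20
```

```text
time_s: 22.45
tcp_pos: [0.6871, -0.0938, 0.182]
eef_rot: [3.14, 0.0, 1.644]
contact_force: [0.4, -0.0, 4.8]
width: 0.0111
grasp_force: 19.9
```

```bash
python3 -m jog '[{"jaw":0,"tx":0,"ty":-22.7,"tz":-3,"turn":0},{"jaw":0,"tx":0,"ty":-22.9,"tz":1.7,"turn":0},{"jaw":0,"tx":0,"ty":-22.2,"tz":6,"turn":0},{"jaw":0,"tx":0,"ty":-20.4,"tz":10.4,"turn":0},{"jaw":0,"tx":0,"ty":0,"tz":0,"turn":0}]'
python3 -m jog '[{"jaw":0,"tx":0,"ty":-18,"tz":14.3,"turn":0},{"jaw":0,"tx":0,"ty":-14.8,"tz":17.6,"turn":0},{"jaw":0,"tx":0,"ty":-11,"tz":20,"turn":0},{"jaw":0,"tx":0,"ty":0,"tz":0,"turn":0},{"jaw":0,"tx":0,"ty":0,"tz":0,"turn":0}]'
```

```text
time_s: 23.08
tcp_pos: [0.596, -0.1003, 0.1651]
eef_rot: [-3.137, -0.001, 1.643]
contact_force: [-2.1, 0.8, 0.3]
width: 0.0114
grasp_force: 21.0
time_s: 23.7
tcp_pos: [0.5553, -0.1032, 0.1143]
eef_rot: [-3.141, -0.0, 1.644]
contact_force: [1.4, 0.7, -3.5]
width: 0.0111
grasp_force: 21.3
```

```bash
python3 -m jog '[{"jaw":0,"tx":0,"ty":-6.8,"tz":22,"turn":0},{"jaw":0,"tx":0,"ty":-1.2,"tz":11,"turn":0},{"jaw":0,"tx":0,"ty":-1,"tz":9,"turn":0},{"jaw":0,"tx":0,"ty":0,"tz":0,"turn":0},{"jaw":0,"tx":0,"ty":0,"tz":0,"turn":0}]'
python3 -m jog '[{"jaw":60,"tx":0,"ty":0,"tz":0,"turn":0},{"jaw":60,"tx":0,"ty":0,"tz":0,"turn":0},{"jaw":60,"tx":0,"ty":0,"tz":0,"turn":0},{"jaw":60,"tx":0,"ty":0,"tz":-40,"turn":0},{"jaw":60,"tx":0,"ty":0,"tz":-50,"turn":0},{"jaw":100,"tx":0,"ty":0,"tz":-60,"turn":0},{"jaw":100,"tx":0,"ty":0,"tz":0,"turn":0},{"jaw":100,"tx":0,"ty":0,"tz":0,"turn":0}]'
python3 - <<'E'
from h import *
from scipy.optimize import least_squares
st(); S=[optics.capture(n) for n in ("scene","side","wrist")]
for p,n in zip(S,"abc"): cv2.imwrite(f"pics/{n}8.png",p["color"])
def bp(t,k,y=0): 
    a=.0729;x=.1-k*np.cos(t); return np.array([.566+x*np.cos(a)-y*np.sin(a),-.1872+x*np.sin(a)+y*np.cos(a),.088+k*np.sin(t)])
for p,n in zip(S,("scene","side","wrist")):
  for l,k,y in [("bail_bar",.115,0),("bail_grip",.115,.085),("bail_eye",.213,0)]:
    for r in models.spot_point(p,l)[:1]:
      px=np.array(r["position"])*[560,420]
      f=lambda v:proj(p,bp(v[0],k,y))-px
      s=least_squares(f,[.05]); print(n,l,round(r["score"],2),px,"theta",s.x.round(3),"res",s.fun.round(1))
E
```

```text
time_s: 24.32
tcp_pos: [0.5461, -0.1039, 0.0725]
eef_rot: [3.141, -0.0, 1.644]
contact_force: [0.4, 3.0, -2.4]
width: 0.0115
grasp_force: 22.0
time_s: 25.32
tcp_pos: [0.5453, -0.104, 0.2222]
eef_rot: [-3.141, -0.0, 1.644]
contact_force: [-0.9, -0.0, 0.0]
width: 0.0855
grasp_force: 0.0
25.32 [ 0.5453 -0.104   0.2222] [-3.141 -0.     1.644] [-0.9 -0.   0. ] 0.0854595102062572 0.0
scene bail_bar 0.57 [201.208 217.812] theta [-0.046] res [-0.2  0.1]
scene bail_grip 0.78 [231.112 218.19 ] theta [-0.084] res [ 1.9 -0.2]
scene bail_eye 0.8 [202.888 190.008] theta [-0.046] res [ 0.7 -0.1]
side bail_bar 0.68 [280.   155.61] theta [-0.025] res [-0.5 -0. ]
side bail_grip 0.9 [281.288 170.016] theta [0.077] res [-2.3  0.2]
side bail_eye 0.55 [313.88 154.98] theta [0.] res [0.2 0. ]
wrist bail_bar 0.67 [283.192 294.42 ] theta [0.011] res [-1.8  0. ]
wrist bail_grip 0.71 [281.904 198.114] theta [0.073] res [-0.2  0. ]
wrist bail_eye 0.69 [168.616 292.782] theta [-0.02] res [-2.6 -1.7]
```

View pics/c8.png

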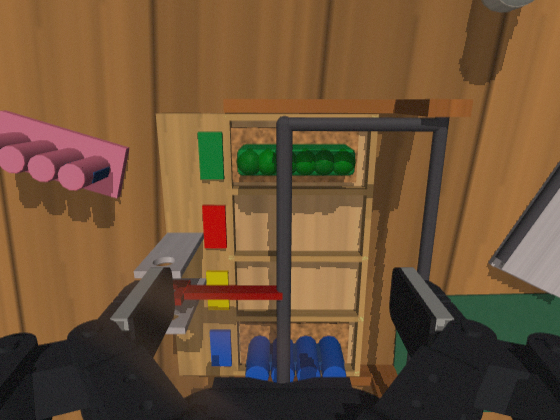

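The image shows the bail down: tongue at (230,293) between the lugs, bar at (284,240), strips in place. Next is the pin.

```bash
python3 -m jog '[{"jaw":100,"tx":48.6,"ty":-3.7,"tz":0,"turn":0},{"jaw":100,"tx":48.6,"ty":-3.7,"tz":0,"turn":0},{"jaw":100,"tx":48.6,"ty":-3.7,"tz":0,"turn":0},{"jaw":100,"tx":48.6,"ty":-3.7,"tz":0,"turn":0},{"jaw":100,"tx":48.6,"ty":-3.7,"tz":0,"turn":0},{"jaw":100,"tx":48.6,"ty":-3.7,"tz":0,"turn":0},{"jaw":100,"tx":48.6,"ty":-3.7,"tz":0,"turn":0},{"jaw":100,"tx":48.6,"ty":-3.7,"tz":0,"turn":0},{"jaw":100,"tx":48.6,"ty":-3.7,"tz":0,"turn":0},{"jaw":100,"tx":48.6,"ty":-3.7,"tz":0,"turn":0},{"jaw":100,"tx":48.6,"ty":-3.7,"tz":0,"turn":0}]'
python3 -m jog '[{"jaw":100,"tx":0,"ty":0,"tz":0,"turn":9.4},{"jaw":100,"tx":0,"ty":0,"tz":0,"turn":9.4},{"jaw":100,"tx":0,"ty":0,"tz":0,"turn":9.4},{"jaw":100,"tx":0,"ty":0,"tz":0,"turn":9.3},{"jaw":100,"tx":0,"ty":0,"tz":0,"turn":0},{"jaw":100,"tx":0,"ty":0,"tz":0,"turn":0}]'
python3 - <<'E'
from h import *
st();p=optics.capture("wrist"); cv2.imwrite("pics/w9.png",p["color"])
X=(.465,.427,.03); print(proj(p,X),seg(p,"orange",.03,proj(p,X),110))
for l,z in [("pin",0),("pin_tip",.015),("pin_lock",.015)]:
  for r in models.spot_point(p,l)[:2]:
    px=np.array(r["position"])*[560,420]; print(l,r["score"],px,at(p,px,z)[:2])
E
```

```text
time_s: 27.3
tcp_pos: [0.4658, 0.4276, 0.2224]
eef_rot: [3.141, -0.0, 1.644]
contact_force: [-0.1, 1.0, 0.3]
width: 0.0856
grasp_force: 0.0
time_s: 28.05
tcp_pos: [0.466, 0.4261, 0.2223]
eef_rot: [-3.142, 0.0, 0.992]
contact_force: [0.6, -0.4, 0.1]
width: 0.0856
grasp_force: 0.0
28.05 [0.466  0.4261 0.2223] [-3.142  0.     0.992] [ 0.6 -0.4  0.1] 0.08558700040888836 0.0
[279.52236655 180.03966372] (array([472.3, 425.4]), array([49. , 22.7]), np.float32(53.4), 184)
pin 0.65 [284.088 171.696] [0.46992856 0.42639523]
pin_lock 0.88 [286.104 226.002] [0.44287724 0.38129695]
```

View pics/w9.png

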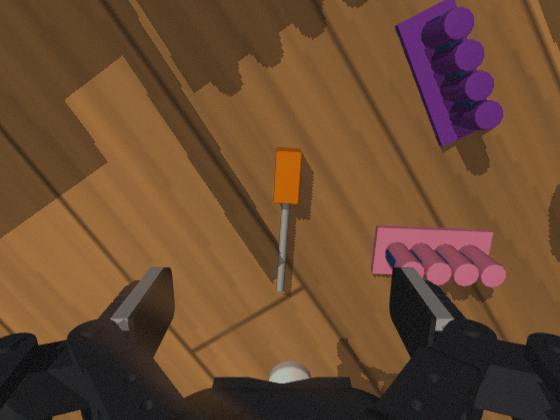

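The image shows the pin handle at (288,176) and its rod tip at (281,291), with pink and purple decoys to the right. A quick line fit will give its yaw.

Run:
```python
from h import *
p=optics.capture("wrist"); h=cv2.cvtColor(p["color"],cv2.COLOR_BGR2HSV); print(h[176,288],h[200,280],h[240,284])
b=at(p,(288,150),.03);
m=cv2.inRange(h,np.array((6,200,150)),np.array((20,255,255))); q=m*0; q[140:212,265:312]=255; m&=q
pts=cv2.findNonZero(m)[:,0]; w=np.array([at(p,x,.03)[:2]*1000 for x in pts],np.float32)
print(len(w),cv2.minAreaRect(w),w.mean(0))
a=at(p,(285.5,206),.015)[:2]; t=at(p,(281.5,290),.015)[:2]; d=a-t; print("rod",a,t,np.linalg.norm(d),np.degrees(np.arctan2(d[1],d[0])))
u=d/np.linalg.norm(d); print("origin from tip",t+.125*u)
```

```text
[ 15 241 182] [ 15 241 185] [ 20  30 129]
1273 ((472.1932067871094, 425.45965576171875), (48.857582092285156, 22.755651473999023), 53.462589263916016) [472.46228 425.8154 ]
rod [0.45388438 0.3991106 ] [0.39967341 0.32373687] 0.09284410721269998 54.275218622751645
origin from tip [0.47265996 0.42521575]
```

```bash
python3 -m jog '[{"jaw":100,"tx":-3,"ty":5.3,"tz":50,"turn":0},{"jaw":100,"tx":0,"ty":0,"tz":50,"turn":3.1},{"jaw":100,"tx":0,"ty":0,"tz":50,"turn":0},{"jaw":100,"tx":0,"ty":0,"tz":45,"turn":0},{"jaw":100,"tx":0,"ty":0,"tz":20,"turn":0},{"jaw":100,"tx":0,"ty":0,"tz":0,"turn":0},{"jaw":100,"tx":0,"ty":0,"tz":0,"turn":0}]'
python3 -m jog '[{"jaw":0,"tx":0,"ty":0,"tz":0,"turn":0},{"jaw":0,"tx":0,"ty":0,"tz":0,"turn":0},{"jaw":0,"tx":0,"ty":0,"tz":0,"turn":0},{"jaw":0,"tx":0,"ty":0,"tz":0,"turn":0},{"jaw":0,"tx":0,"ty":0,"tz":0,"turn":0},{"jaw":0,"tx":0,"ty":0,"tz":0,"turn":0},{"jaw":0,"tx":0,"ty":0,"tz":0,"turn":0}]' 60
```

```text
time_s: 29.18
tcp_pos: [0.4702, 0.4215, 0.0091]
eef_rot: [3.141, -0.003, 0.935]
contact_force: [0.6, 0.7, -0.5]
width: 0.0855
grasp_force: 0.0
time_s: 30.05
tcp_pos: [0.4692, 0.4209, 0.0079]
eef_rot: [3.141, -0.001, 0.935]
contact_force: [-0.2, 0.6, 6.4]
width: 0.0231
grasp_force: 59.7
```

```bash
python3 -m jog '[{"jaw":0,"tx":0,"ty":0,"tz":-45,"turn":0},{"jaw":0,"tx":0,"ty":0,"tz":-45,"turn":0},{"jaw":0,"tx":0,"ty":0,"tz":-42,"turn":0},{"jaw":0,"tx":0,"ty":0,"tz":0,"turn":-10.2},{"jaw":0,"tx":0,"ty":0,"tz":0,"turn":-10.2},{"jaw":0,"tx":0,"ty":0,"tz":0,"turn":-10.1},{"jaw":0,"tx":0,"ty":0,"tz":0,"turn":-10.1},{"jaw":0,"tx":0,"ty":0,"tz":0,"turn":0}]'
python3 -m jog '[{"jaw":0,"tx":-42.9,"ty":-6.1,"tz":0,"turn":0},{"jaw":0,"tx":-42.9,"ty":-6.1,"tz":0,"turn":0},{"jaw":0,"tx":-42.9,"ty":-6.1,"tz":0,"turn":0},{"jaw":0,"tx":-42.9,"ty":-6.1,"tz":0,"turn":0},{"jaw":0,"tx":-42.9,"ty":-6.1,"tz":0,"turn":0},{"jaw":0,"tx":-42.9,"ty":-6.1,"tz":0,"turn":0},{"jaw":0,"tx":-42.9,"ty":-6.1,"tz":0,"turn":0},{"jaw":0,"tx":-42.9,"ty":-6.1,"tz":0,"turn":0},{"jaw":0,"tx":-42.9,"ty":-6.1,"tz":0,"turn":0},{"jaw":0,"tx":-42.9,"ty":-6.1,"tz":0,"turn":0},{"jaw":0,"tx":0,"ty":0,"tz":25,"turn":0},{"jaw":0,"tx":0,"ty":0,"tz":0,"turn":0}]'
python3 - <<'E'
from h import *
st()
for n in ("scene","side"):
  p=optics.capture(n); cv2.imwrite(f"pics/{n}10.png",p["color"])
  for l in ["pin_tip","pin","pin_lock","lock_eye","bail_eye"]:
    for r in models.spot_point(p,l)[:2]:
      px=np.array(r["position"])*[560,420]; print(n,l,round(r["score"],2),px,at(p,px,.117)[:2],at(p,px,.088)[:2])
  c=proj(p,(.445,-.12,.1)).astype(int); i=p["color"][c[1]-50:c[1]+50,c[0]-65:c[0]+65]; cv2.imwrite(f"pics/{n}10c.png",cv2.resize(i,None,fx=5,fy=5,interpolation=cv2.INTER_CUBIC)); print(n,"crop origin",c-[65,50])
E
```

```text
time_s: 31.05
tcp_pos: [0.4686, 0.4203, 0.1389]
eef_rot: [-3.141, 0.0, 1.642]
contact_force: [-0.2, -0.1, -1.7]
width: 0.0229
grasp_force: 59.0
time_s: 32.55
tcp_pos: [0.4382, -0.0122, 0.1134]
eef_rot: [-3.138, 0.0, 1.64]
contact_force: [-0.3, 0.5, -1.4]
width: 0.0227
grasp_force: 59.0
32.55 [ 0.4382 -0.0122  0.1134] [-3.138  0.     1.64 ] [-0.3  0.5 -1.4] 0.022726206854109515 59.045337438583374
scene pin_tip 0.8 [224.224 179.088] [ 0.44355916 -0.13414327] [ 0.42014652 -0.13958522]
scene pin 0.58 [270.312 179.802] [ 0.44085362 -0.0072365 ] [ 0.41734867 -0.00834889]
scene pin 0.48 [246.792 176.82 ] [ 0.43295057 -0.07273639] [ 0.409176   -0.07608339]
scene pin_lock 0.55 [250.096 177.912] [ 0.43645788 -0.0633331 ] [ 0.41280297 -0.06635929]
scene pin_lock 0.38 [242.592 236.502] [ 0.6251542  -0.06875362] [ 0.60793686 -0.07196473]
scene lock_eye 0.89 [201.208 192.402] [ 0.49187992 -0.19083358] [ 0.47011579 -0.19820958]
scene bail_eye 0.97 [201.992 188.496] [ 0.47860677 -0.19056923] [ 0.45638982 -0.19793621]
scene crop origin [164 133]
side pin 0.74 [319.088 192.906] [0.43574022 0.00845616] [ 0.4350369  -0.02700902]
side pin 0.42 [277.816 171.612] [ 0.54540074 -0.07027167] [ 0.54893457 -0.1087788 ]
side pin_lock 0.59 [315.392 173.082] [ 0.44728009 -0.07213274] [ 0.44702265 -0.11071177]
side lock_eye 0.69 [314.328 157.71 ] [ 0.45220331 -0.14095407] [ 0.4521361  -0.18219228]
side crop origin [251 117]
```

```bash
python3 -c "
import cv2,numpy as np
a=cv2.imread('pics/scene10c.png');b=cv2.imread('pics/side10c.png');print(a.shape,b.shape)
i=np.hstack([a,b]);cv2.imwrite('pics/comp10.png',cv2.resize(i,(800,int(800*i.shape[0]/i.shape[1])),interpolation=cv2.INTER_AREA))"
```

```text
(500, 650, 3) (500, 650, 3)
```

View pics/comp10.png

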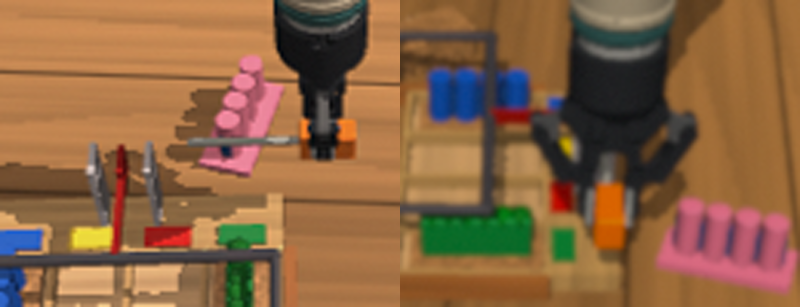

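The composite shows the pin held level, its tip at (188,142), heading for the lugs at (100–150,180). I'll compare it with the predicted projection.

Run:
```python
from h import *
st(); p=optics.capture("scene"); s=optics.capture("side")
o=readout.get_obs(); T=o["tcp_pos"]; a=o["eef_rot"][2]; u=np.array([np.cos(a),np.sin(a),0])
for dz in (0,-.004): print(dz,"tip",proj(p,T+np.array([0,0,.0071+dz])-.1195*u),"face",proj(p,T+np.array([0,0,.0071])-.0195*u))
print("eye pred",proj(p,(.4533,-.1954,.088)),proj(s,(.4533,-.1954,.088)))
# rod pixels in scene: mid-row per column
g=p["color"].astype(int)
for x in range(226,262,5):
    col=g[165:195,x]; sat=col.max(1)-col.min(1); r=np.where((sat<35))[0]; print(x,(r+165).tolist())
```

```text
33.15 [ 0.4395 -0.0116  0.1145] [ 3.141 -0.     1.644] [ 0.4 -0.5 -1.4] 0.02277998333649316 59.0460866689682
0 tip [225.07789251 179.40344966] face [261.6183993  178.49548004]
-0.004 tip [225.22223074 180.32567164] face [261.6183993  178.49548004]
eye pred [203.04943114 187.65260133] [314.06336786 154.99870569]
226 [178, 179, 180]
231 [178, 179, 180]
236 [177, 178, 179, 180, 182, 183]
241 [178, 179, 180]
246 [178, 179]
251 [178, 179]
256 [178, 179]
261 []
```

```bash
python3 -m jog '[{"jaw":0,"tx":0,"ty":1.3,"tz":17,"turn":0},{"jaw":0,"tx":0,"ty":0,"tz":16.5,"turn":0},{"jaw":0,"tx":-27,"ty":0,"tz":0,"turn":0},{"jaw":0,"tx":0,"ty":0,"tz":0,"turn":0},{"jaw":0,"tx":0,"ty":0,"tz":0,"turn":0},{"jaw":0,"tx":0,"ty":0,"tz":0,"turn":0}]'
python3 - <<'E'
from h import *
p=optics.capture("scene"); o=readout.get_obs(); T=np.array(o["tcp_pos"]); a=o["eef_rot"][2]; u=np.array([np.cos(a),np.sin(a),0])
print("tip pred",proj(p,T+np.array([0,0,.0071])-.1195*u))
d=T[:2]-[.4533,-.1954]; print("perp mm",1e3*d@[.9973,.0728],"along",1e3*d@[-.0728,.9973])
for l in ["pin_tip","bail_eye","lock_eye"]:
  for r in models.spot_point(p,l)[:1]: print(l,r["score"],np.array(r["position"])*[560,420])
i=p["color"][160:215,180:280]; cv2.imwrite("pics/c11.png",cv2.resize(i,None,fx=8,fy=8,interpolation=cv2.INTER_CUBIC))
E
```

```text
time_s: 34.0
tcp_pos: [0.4427, -0.0378, 0.0809]
eef_rot: [3.141, -0.0, 1.645]
contact_force: [0.1, -0.8, -1.0]
width: 0.0225
grasp_force: 59.0
tip pred [216.83252853 187.62020872]
perp mm 0.952878027823749 along 157.96771894301247
pin_tip 0.56 [218.288 186.102]
bail_eye 0.92 [203.112 189.21 ]
lock_eye 0.67 [201.824 188.58 ]
```

View pics/c11.png

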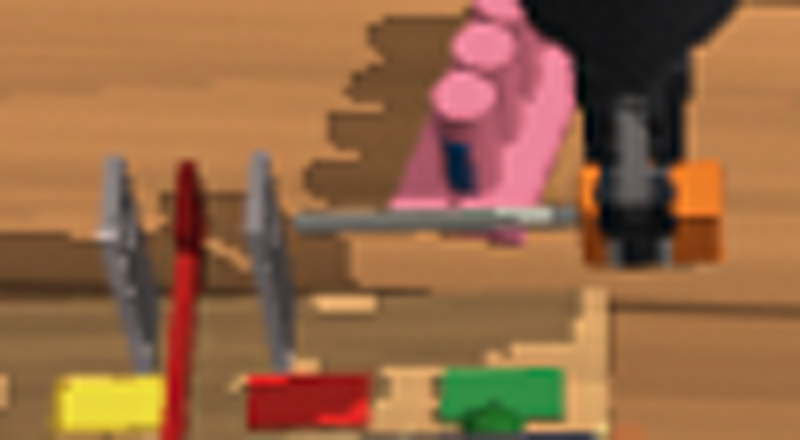

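The crop shows the rod tip at (300,222), just in front of the near lug's eye at about (262,225). Pushing in.

```bash
python3 -m jog '[{"jaw":0,"tx":-12,"ty":0,"tz":0,"turn":0},{"jaw":0,"tx":-12,"ty":0,"tz":0,"turn":0},{"jaw":0,"tx":-12,"ty":0,"tz":0,"turn":0},{"jaw":0,"tx":-12,"ty":0,"tz":0,"turn":0},{"jaw":0,"tx":0,"ty":0,"tz":0,"turn":0}]'
```

```text
time_s: 34.83
tcp_pos: [0.4462, -0.0879, 0.0808]
eef_rot: [3.141, 0.0, 1.642]
contact_force: [0.6, 0.2, -0.8]
width: 0.0231
grasp_force: 59.0
```

```bash
python3 -m jog '[{"jaw":0,"tx":-12,"ty":0,"tz":0,"turn":0},{"jaw":0,"tx":-12,"ty":0,"tz":0,"turn":0},{"jaw":0,"tx":-12,"ty":0,"tz":0,"turn":0},{"jaw":0,"tx":-12,"ty":0,"tz":0,"turn":0},{"jaw":0,"tx":-4,"ty":0,"tz":0,"turn":0},{"jaw":0,"tx":-4,"ty":0,"tz":0,"turn":0},{"jaw":0,"tx":0,"ty":0,"tz":0,"turn":0}]'
```

```text
time_s: 35.7
tcp_pos: [0.4503, -0.1423, 0.0808]
eef_rot: [3.142, -0.0, 1.644]
contact_force: [0.2, 0.7, -0.8]
width: 0.023
grasp_force: 59.0
```

```bash
python3 -m jog '[{"jaw":0,"tx":-2,"ty":0,"tz":0,"turn":0},{"jaw":0,"tx":-1.5,"ty":0,"tz":0,"turn":0},{"jaw":0,"tx":0,"ty":0,"tz":0,"turn":0}]'
```

```text
time_s: 36.08
tcp_pos: [0.4506, -0.1455, 0.0808]
eef_rot: [3.142, -0.0, 1.644]
contact_force: [-0.1, 0.4, -1.0]
width: 0.0231
grasp_force: 59.1
```

```bash
python3 -m jog '[{"jaw":0,"tx":-1.5,"ty":0,"tz":0,"turn":0},{"jaw":0,"tx":-1.5,"ty":0,"tz":0,"turn":0},{"jaw":0,"tx":0,"ty":0,"tz":0,"turn":0}]'
```

```text
time_s: 36.45
tcp_pos: [0.4505, -0.1456, 0.0808]
eef_rot: [-3.141, -0.004, 1.647]
contact_force: [-0.8, 8.1, 2.6]
width: 0.0226
grasp_force: 59.5
```

```bash
python3 -m jog '[{"jaw":0,"tx":1,"ty":0,"tz":3.5,"turn":0},{"jaw":0,"tx":0,"ty":0,"tz":0,"turn":0},{"jaw":60,"tx":0,"ty":0,"tz":0,"turn":0},{"jaw":60,"tx":0,"ty":0,"tz":0,"turn":0},{"jaw":60,"tx":0,"ty":0,"tz":0,"turn":0},{"jaw":80,"tx":0,"ty":0,"tz":0,"turn":0},{"jaw":80,"tx":0,"ty":0,"tz":-30,"turn":0},{"jaw":80,"tx":0,"ty":0,"tz":-50,"turn":0},{"jaw":80,"tx":20,"ty":0,"tz":-50,"turn":0},{"jaw":80,"tx":40,"ty":0,"tz":0,"turn":0},{"jaw":80,"tx":40,"ty":0,"tz":0,"turn":0},{"jaw":80,"tx":0,"ty":0,"tz":0,"turn":0}]'
python3 - <<'E'
from h import *
st(); I=[]
for n in ("scene","side"):
  p=optics.capture(n)
  for l in ["pin","pin_tip","pin_lock","bail_eye","bail_bar","hedge_green","drums_blue"]:
    z=.006 if l[0] in "hd" else .088
    for r in models.spot_point(p,l)[:2]: px=np.array(r["position"])*[560,420]; print(n,l,round(r["score"],2),px.round(),at(p,px,z).round(3))
  print("pred lock",proj(p,(.4533,-.1954,.088)))
  c=proj(p,(.51,-.17,.06)).astype(int); I.append(cv2.resize(p["color"][c[1]-60:c[1]+60,c[0]-80:c[0]+80],None,fx=2.5*2,fy=5,interpolation=cv2.INTER_CUBIC)); print(c-[80,60])
i=np.vstack(I); i=np.hstack(I); cv2.imwrite("pics/c12.png",cv2.resize(i,(800,300)))
E
```

```text
time_s: 37.95
tcp_pos: [0.4431, -0.0449, 0.2075]
eef_rot: [3.142, -0.001, 1.65]
contact_force: [-1.1, -0.4, -0.5]
width: 0.0682
grasp_force: 0.0
37.95 [ 0.4431 -0.0449  0.2075] [ 3.142e+00 -1.000e-03  1.650e+00] [-1.1 -0.4 -0.5] 0.06822834616955502 0.0
scene pin 0.66 [223. 188.] [ 0.454 -0.138  0.088]
scene pin 0.32 [131. 194.] [ 0.485 -0.39   0.088]
scene pin_tip 0.58 [114. 257.] [ 0.68  -0.386  0.088]
scene pin_tip 0.56 [179. 186.] [ 0.45  -0.263  0.088]
scene pin_lock 0.59 [201. 186.] [ 0.446 -0.201  0.088]
scene pin_lock 0.21 [243. 207.] [ 0.516 -0.079  0.088]
scene bail_eye 0.71 [201. 186.] [ 0.449 -0.202  0.088]
scene bail_bar 0.57 [200. 219.] [ 0.559 -0.19   0.088]
scene bail_bar 0.46 [204. 187.] [ 0.45  -0.195  0.088]
scene hedge_green 0.96 [242. 235.] [ 0.553 -0.084  0.006]
scene hedge_green 0.45 [114. 260.] [ 0.645 -0.421  0.006]
scene drums_blue 0.91 [169. 239.] [ 0.574 -0.286  0.006]
scene drums_blue 0.91 [365. 242.] [0.563 0.265 0.006]
pred lock [203.04943114 187.65260133]
[130 150]
side pin 0.53 [315. 172.] [ 0.448 -0.114  0.088]
side pin_tip 0.8 [312. 140.] [ 0.462 -0.271  0.088]
side pin_tip 0.32 [281. 173.] [ 0.539 -0.105  0.088]
side pin_lock 0.71 [276. 177.] [ 0.552 -0.084  0.088]
side pin_lock 0.59 [310. 155.] [ 0.464 -0.194  0.088]
side bail_eye 0.9 [312. 155.] [ 0.459 -0.194  0.088]
side bail_bar 0.92 [280. 155.] [ 0.55  -0.187  0.088]
side bail_bar 0.63 [313. 140.] [ 0.457 -0.27   0.088]
side hedge_green 0.72 [274. 202.] [ 0.557 -0.078  0.006]
side drums_blue 0.95 [207. 361.] [0.646 0.425 0.006]
side drums_blue 0.92 [263. 301.] [0.551 0.265 0.006]
pred lock [314.06336786 154.99870569]
[213 107]
```

View pics/c12.png

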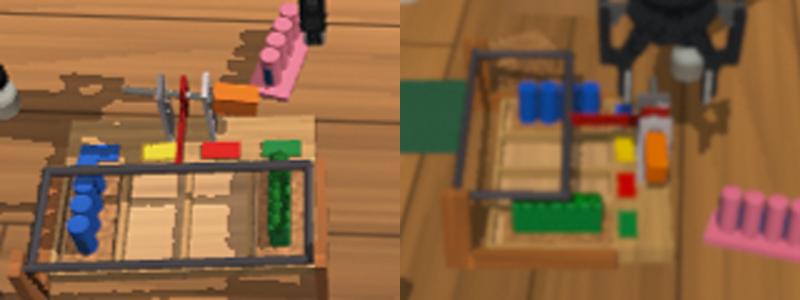

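The view shows the pin through both lugs and the tongue, with the orange handle at (236,98) against the lug. The bail is down, both strips are in their bays and the gripper is clear. Handing in.

```bash
python3 -m jog '[{"jaw":80,"tx":0,"ty":0,"tz":0,"turn":0},{"jaw":80,"tx":0,"ty":0,"tz":0,"turn":0},{"jaw":80,"tx":0,"ty":0,"tz":0,"turn":0},{"jaw":80,"tx":0,"ty":0,"tz":0,"turn":0}]' && python3 -c "
from workcell import env; print(env.finish_job())"
```

```text
time_s: 39.25
tcp_pos: [0.4434, -0.048, 0.2073]
eef_rot: [3.141, -0.0, 1.644]
contact_force: [-0.4, -0.4, 0.2]
width: 0.0682
grasp_force: 0.0
the job is handed in; nothing more can be done
None
```

Job handed in at about 39 s: the hedge and the blue drums (the only strips present) are in their own bays, the bail is down, and the pin is through all three eyes with its handle against the lug; the final images showed this, but the hand-in call returned no verdict.

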